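# Make up two sampling kits

## Robot

A 6-joint arm with a two-finger parallel gripper is mounted at the origin on a cart in front of the work surface, level with it; the furniture and walls round the work are solid. World frame = base frame: x ahead of the robot, y to its left, z up, the work surface at z = 0. Lengths are in mm, angles in rad, forces in N, time in s.
With the tool pointing down it reaches from about 275 to 750 mm from the base axis. Payload 10.2 kg.
Tool frame: the origin (TCP) lies on the centre line of the jaws, within the pads' length; the fingertips stand 17 mm ahead of it and the grasp point (between the pads) lies 2 mm behind it; z points along the fingers, y is the line along which they close (so a half turn about z gives the same grasp; the last joint's range is limited). The gripper opens to 85 mm and grips with 20 to 120 N. Pads are 22 mm wide; open, the fingers measure 114 mm over their backs; the gripper's body (76 mm by 85 mm) begins 54 mm behind the grasp point. The pads swing forward as they close: fully open they stand 13 mm farther back than shut.
Start: joints at [0.989, 0.313, 1.498, -0, 1.331, -0.223], TCP at [184.367, 491.569, 248.294] pointing down, gripper open.
Joint ranges: [-2.94, 2.94], [-0.97, 2.17], [0.19, 2.56], [-1.23, 4.37], [0.02, 3.11], [-2.88, 2.88]. Speed limits (rad/s): [2.39, 2.39, 3.01, 3.14, 3.14, 3.14].

## Interface

Orientations are given as a unit quaternion [w, x, y, z].
In Python, from rig import ctrl gives the robot as it stands. The module is installed in compiled form; this text tells all that it offers.
- The arm moves only by the shell command python3 -m jog 'ROWS' [FORCE]. ROWS is JSON, a list of rows, each an object with "delta_pos": the shift along the world's x, y, z in mm, a list of three; "angular": the turn, a rotation vector about the world's x, y, z in rad, a list of three; "fingers": the opening, from 0 (shut) to 1 (fully open). In form: [{"delta_pos": [tx, ty, tz], "angular": [rx, ry, rz], "fingers": fingers}, ...]. A call has 1 to 10 rows; each row is the pose to reach, as a shift and turn from the pose commanded when the call began; what a row does not reach only later rows make up. A row lasts 1/8 s, in which the tool goes at most 62.5 mm and 10.7 degrees, less where a joint would pass 70% of its speed; a pose out of reach is approached as far as the arm can. A call with a gripper value outside its range is refused whole. The fingers move at their own pace and stop on an object; FORCE is the grip in N (left out, the last holds). Time passes only in rows, so rows that repeat a pose let the fingers close. It gives the time, the measured TCP pose, the force, the opening and the grip force at its end, in the units of the state.
- ctrl.sense(): the state, without advancing time (a new reading comes with each control period).
- ctrl.capture(name): name is "scene" or "top"; returns a dict with "pixels" (480x640x3 uint8, blue, green, red), "fx", "fy", "cx", "cy" (pixels), "R" (3x3) and "t" (3): a world point X has camera coordinates R X + t. Camera axes: x right, y down, z forward; pixel columns grow to the right and rows downward; lengths in mm; the calibration is good to about 2 mm. A picture is of the moment at which its call begins. There is no depth.
- ctrl.finish_job(): hands the job in; it is judged then, once.
The state is a dict: "time_s": time; "joints": joint angles; "dq": joint speeds; "tau": joint torques, N m; "eef_pos": TCP position; "ee_rot": TCP orientation; "force": force on the tool from outside, world axes, zero at the start; "wrist_torque": the same for the moment, N m; "grip_width": opening from 0.0 (shut) to 1.0 (fully open); "grip_force": force on a finger pad.
Only numpy, scipy, OpenCV 4.12 (cv2) and the standard library are available. Lean on these libraries where they do the work, as an engineer would, in place of code of your own. Each camera call takes 0.05 s, during which the arm holds its last target. There are 200 camera calls.

## Task

Make up the two food sampling kits from the stock on the cabinet. The blue tray gets the jar with the off-white lid, upright on its round black spot, the red-topped timer, upright on its square black spot, and the green-handled tasting spoon, laid along its black strip; the yellow tray gets the red-lidded jar, upright on its round spot, and the marker pen, laid along its strip. Centre everything well on its marking, and leave the mug and the glass where they are.

Things in the scene. Friction and masses are not known exactly. Their poses are not given: they have to be found in the camera images.
- blue_tray: Blue low-rimmed kit tray, fixed, 136 mm (x) by 156 mm (y); floor 4 mm, rim 7 mm above the cabinet top. Origin: centre of underside. Flat black inlays mark its places: a strip, 30 x 144 mm, along y at x = -40, y = 0 mm; a round spot 70 mm across at x = +26, y = -39; a square spot 70 mm wide at x = +26, y = +39. A gripper low over the strip may strike tall things standing on the spots.
- yellow_tray: Yellow low-rimmed kit tray, fixed, 136 mm (x) by 156 mm (y); floor 4 mm, rim 7 mm above the cabinet top. Origin: centre of underside. Flat black inlays mark its places: a strip, 30 x 144 mm, along y at x = -40, y = 0 mm; one round spot 70 mm across at x = +26, y = 0. A gripper low over the strip may strike tall things standing on the spots.
- white_jar: Round sample jar with tan contents and an off-white screw lid (fixed on), 62 mm across (lid 58 mm), 75 mm tall. Grip it round the body or lid from above, for instance 45 to 50 mm above its foot. Origin: centre of its foot; z up along its axis.
- red_jar: Round sample jar with cream-coloured contents and a red screw lid (fixed on), 62 mm across (lid 58 mm), 75 mm tall. Grip it round the body or lid from above, for instance 45 to 50 mm above its foot. Origin: centre of its foot; z up along its axis.
- timer: Wind-up kitchen timer: white round base 66 mm across and 24 mm high with a red ribbed top (does not turn here): about 58 mm wide between 25 and 38 mm of height, a knob about 42 mm wide above that, 57 mm tall in all; grip it by the knob, fingertips no lower than 40 mm. Origin: centre of its foot; z up along its axis.
- spoon: Tasting spoon lying on the cabinet: straight green handle 12 mm wide and 11 mm high from x = -63 to +19 mm, then a thin neck and a round steel bowl 33 mm across, 9 mm high; 129 mm long in all. Origin: underside, within 2 mm of midway along; x along it towards the bowl, z up. Grip it across the handle, with the fingertips close to the surface, at x = -10 mm for instance.
- pen: Thick white marker pen with a blue cap, lying on the cabinet, 135 mm long, 16 mm thick. Origin: midway along, on the side that lies down at the start; y along it, z up. Grip it across, at its middle, with the fingertips close to the surface.
- mug: Spotted white mug, 82 mm across the cup, 114 mm with its handle, 91 mm tall. Origin at the underside, within 20 mm of its middle; z up. A bystander.
- tumbler: Clear drinking glass, 67 mm across, 95 mm tall, the nearer of two such glasses (the farther one is fixed). Origin: centre of the underside; z up. A bystander.

How it is judged:
By the outcome, as a careful person would: the job done as asked, in the order asked, and still so for the second after the job is handed in, with the robot touching nothing.
It also fails if it takes over 112 s, if anything falls off the work surface, if the arm or the gripper's body presses on something with over 40 N, if the wrist force passes 120 N, or if a joint passes its speed limit or range.

## Working session

There is one attempt and no reset: what is moved stays moved. The work goes in short steps, Python scripts to look and compute and a shell command to move; the robot and the scene stay as the last step left them, time stands still between calls to the robot, and variables do not carry over. Pictures are saved under pics/ and viewed, at most 14 in all, crops included, and the job is handed in when it is done.

```bash
mkdir -p pics; python3 - <<'E'
from rig import ctrl
import cv2,numpy as np
for n in("scene","top"):
    c=ctrl.capture(n); cv2.imwrite(f"pics/{n}0.png",c["pixels"])
    print(n,c["fx"],c["fy"],c["cx"],c["cy"],np.round(c["R"],4).tolist(),np.round(c["t"],1).tolist())
    print("cam pos",-np.array(c["R"]).T@np.array(c["t"]))
s=ctrl.sense();print(s["eef_pos"],s["ee_rot"],s["grip_width"],s["time_s"])
E
```

```text
scene 481.9062689546221 481.9062689546221 319.08275491502235 237.6745988466322 [[-0.9692, -0.2461, 0.0023], [-0.1536, 0.5976, -0.787], [0.1923, -0.7631, -0.617]] [572.6, 204.3, 698.2]
cam pos [452.07270681 551.68661019 590.23739307]
top 473.3498769056051 473.3498769056051 330.12293053932933 238.68530218417402 [[0.0387, -0.9992, 0.0053], [-0.9785, -0.0389, -0.2025], [0.2026, 0.0027, -0.9793]] [-159.8, 608.4, 824.0]
cam pos [ 434.6015666  -138.19376442  930.97415282]
[184.25247136 491.40020498 247.80745478] [-2.25314056e-04  1.78446598e-01  9.83949444e-01 -5.01764909e-04] 0.9992803800643408 0.1
```

View pics/scene0.png

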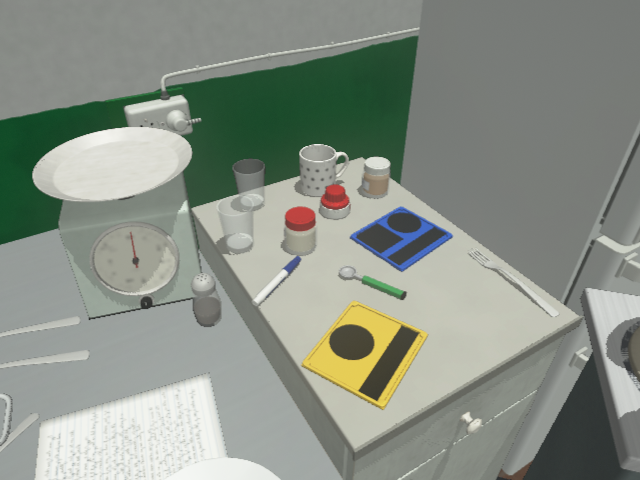

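View pics/top0.png

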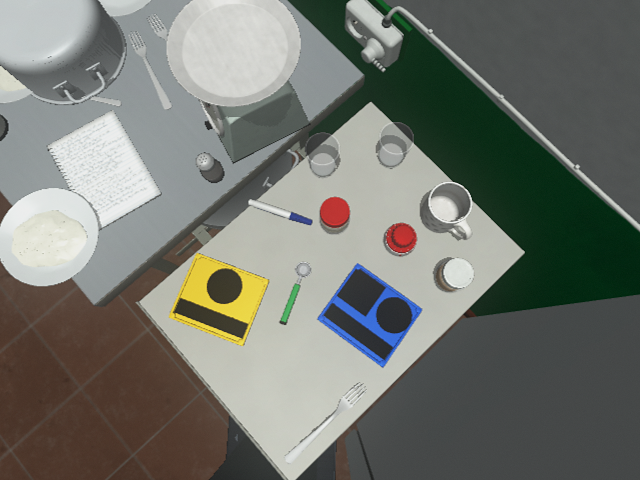

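```bash
cat > h.py <<'E'
from rig import ctrl
import cv2,numpy as np
def cap(n):
    c=ctrl.capture(n); c["R"]=np.array(c["R"]);c["t"]=np.array(c["t"]);return c
def ray(c,px,z):
    px=np.asarray(px,float).reshape(-1,2); o=-c["R"].T@c["t"]
    d=np.c_[(px[:,0]-c["cx"])/c["fx"],(px[:,1]-c["cy"])/c["fy"],np.ones(len(px))]@c["R"]
    return (o+d*((z-o[2])/d[:,2])[:,None])[:,:2]
def hsv(c,lo,hi):
    h=cv2.cvtColor(c["pixels"],cv2.COLOR_BGR2HSV); m=cv2.inRange(h,np.array(lo),np.array(hi))
    if lo[0]==0 and hi[0]<12: m|=cv2.inRange(h,np.array([170,lo[1],lo[2]]),np.array([180,hi[1],hi[2]]))
    return m
def blobs(m,amin=40,box=None):
    if box is not None:
        k=np.zeros_like(m);x0,y0,x1,y1=box;k[y0:y1,x0:x1]=1;m=m*k
    cs=cv2.findContours(m,cv2.RETR_EXTERNAL,cv2.CHAIN_APPROX_NONE)[0]
    return sorted([k for k in cs if cv2.contourArea(k)>amin],key=cv2.contourArea,reverse=True)
def rect(P):
    (x,y),(w,h),a=cv2.minAreaRect(P.astype(np.float32))
    if w<h: w,h,a=h,w,a+90
    return np.round([x,y,w,h,(a+90)%180-90],1)  # angle of long side, deg
def trays(c):
    for nm,lo,hi in(("blue",(105,120,60),(125,255,255)),("yellow",(20,120,90),(35,255,255))):
        k=blobs(hsv(c,lo,hi),1500)[0]; print(nm,"outline@7",rect(ray(c,k,7)))
        f=np.zeros(c["pixels"].shape[:2],np.uint8);cv2.drawContours(f,[cv2.convexHull(k)],-1,255,-1)
        dark=(c["pixels"].max(2)<75).astype(np.uint8)*255 & f
        for b in blobs(dark,200): print("  inlay px",cv2.boundingRect(b),rect(ray(c,b,4)))
E
python3 - <<'E'
from h import *
for n in("top","scene"):
    c=cap(n); print("==",n); trays(c)
    for k in blobs(hsv(c,(45,120,50),(80,255,255)),100):
        x,y,w,h=cv2.boundingRect(k)
        if y>200: print("green",(x,y,w,h),rect(ray(c,k,6)))
    for k in blobs(hsv(c,(0,130,70),(8,255,255)),100):
        print("red",cv2.boundingRect(k),"@75",rect(ray(c,k,75)),"@57",rect(ray(c,k,57)),"@30",rect(ray(c,k,30)))
    for k in blobs(hsv(c,(105,80,40),(130,255,255)),40): print("bluish",cv2.boundingRect(k),rect(ray(c,k,8)))
c=cap("top");s=cap("scene")
a=cv2.resize(c["pixels"][130:330,240:500],(780,600),interpolation=cv2.INTER_CUBIC);cv2.imwrite("pics/tc.png",a)
b=cv2.resize(s["pixels"][135:315,200:440],(800,600),interpolation=cv2.INTER_CUBIC);cv2.imwrite("pics/sc.png",b)
E
```

```text
== top
blue outline@7 [ 480.9 -217.3  154.5  135.3   56.3]
  inlay px (337, 270, 48, 46) [ 524.1 -199.9   68.2   67.1  -33.8]
  inlay px (324, 304, 68, 55) [ 447.5 -195.5  142.5   27.8   56.3]
  inlay px (377, 298, 35, 35) [ 480.7 -265.    66.2   65.1  -87.8]
yellow outline@7 [499.6  75.6 155.1 134.9  71.6]
  inlay px (175, 299, 72, 39) [461.4  89.  141.1  28.1  71.7]
  inlay px (207, 269, 35, 35) [524.2  68.2  66.4  66.  -53. ]
green (281, 284, 19, 38) [496.4 -62.8  74.3  10.  -18.1]
red (320, 197, 30, 31) @75 [ 663.  -142.    57.9   54.2    2.3] @57 [ 667.9 -142.1   59.1   55.3    2.3] @30 [ 675.1 -142.2   61.    57.     2.3]
red (386, 223, 30, 30) @75 [ 619.3 -266.7   55.2   53.4  -43.3] @57 [ 623.2 -269.4   56.4   54.5  -43.3] @30 [ 629.  -273.4   58.1   56.2  -43.3]
bluish (317, 263, 105, 104) [ 480.9 -217.1  155.8  135.4   56.3]
bluish (289, 213, 23, 12) [663.6 -74.3  44.7  13.7  73.4]
== scene
blue outline@7 [ 478.6 -216.8  158.3  137.2   56.3]
  inlay px (357, 224, 45, 29) [ 521.8 -203.3   66.6   63.2  -33.8]
  inlay px (388, 228, 57, 37) [ 445.5 -198.5  140.3   27.2   56.1]
  inlay px (388, 213, 32, 19) [ 479.6 -266.9   63.5   63.2    5. ]
yellow outline@7 [497.7  76.4 158.3 135.5  71.6]
  inlay px (359, 327, 59, 73) [460.2  87.1 141.4  27.9  71.9]
  inlay px (330, 328, 43, 32) [519.6  70.6  66.1  55.7  37.4]
red (286, 207, 29, 24) @75 [ 661.  -132.9   71.8   51.9  -75.3] @57 [ 668.3 -156.8   74.3   53.7  -75.3] @30 [ 679.3 -192.7   78.1   56.4  -75.3]
red (321, 185, 28, 24) @75 [ 616.3 -220.1   81.5   51.8  -75.5] @57 [ 622.1 -247.1   84.3   53.6  -75.5] @30 [ 630.7 -287.5   88.6   56.4  -75.5]
bluish (350, 207, 103, 64) [ 478.9 -215.3  159.9  138.5   56.3]
bluish (283, 256, 18, 17) [660.6 -81.9  44.8  15.5  69.2]
```

View pics/tc.png

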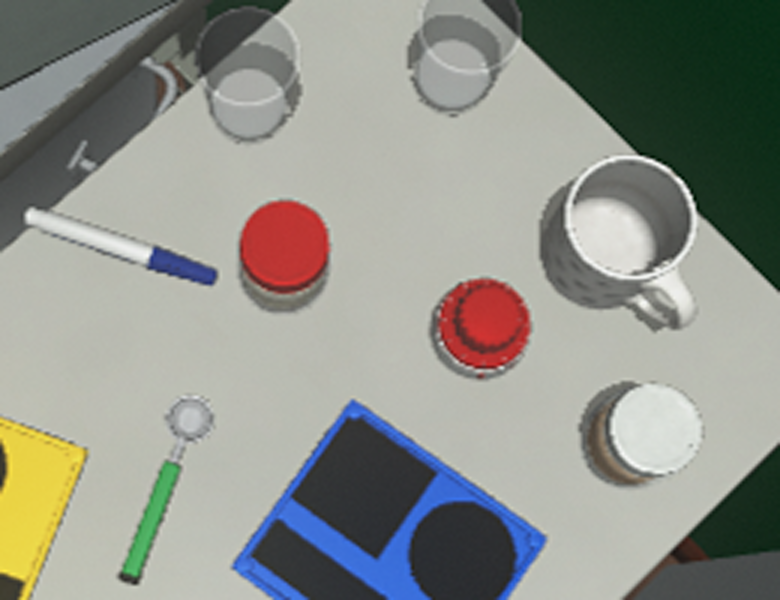

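View pics/sc.png

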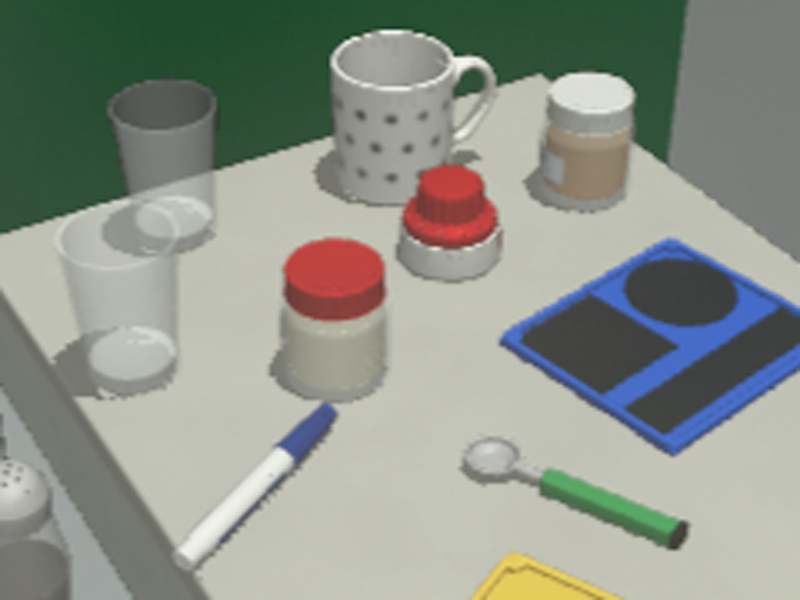

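```bash
python3 - <<'E'
from h import *
T=cap("top");S=cap("scene")
def t(x,y,z): return np.round(ray(T,[240+x/3,130+y/3],z)[0],1)
def s(x,y,z): return np.round(ray(S,[200+x*.3,135+y*.3],z)[0],1)
print("whitejar",t(655,428,75),s(591,100,75))
print("redjar",t(284,245,75),s(334,266,75))
print("knob",t(491,315,57),s(451,180,57))
print("pen",t(25,215,8),t(216,277,8),s(178,560,8),s(335,408,8))
print("mug rim",t(632,218,91),s(392,60,91),"handle",t(678,300,55),s(485,90,55))
print("glass rim",t(248,55,95),s(118,238,95))
c=S
for k in blobs(hsv(c,(40,80,40),(85,255,255)),60,(300,240,440,320)): print("green",rect(ray(c,k,6)))
# white lid mask in top
m=hsv(T,(0,0,0),(180,255,255))
g=T["pixels"][250:300,435:480]; print(g[22,23],g[45,40])
E
```

```text
whitejar [ 557.8 -371.7] [ 553.8 -361.8]
redjar [ 663.5 -142.3] [ 663.2 -143.2]
knob [ 628.  -274.4] [ 625.9 -273.6]
pen [695.3  32.5] [657.5 -98.1] [696.2  30.1] [ 652.4 -102.2]
mug rim [ 684.9 -355.3] [ 683.9 -352.9] handle [ 642.9 -393.1] [ 629.2 -392.8]
glass rim [ 780.  -115.2] [ 776.1 -112.2]
green [495.6 -65.8  75.5  17.6 -18.4]
[220 226 221] [182 191 188]
```

```bash
A='{"delta_pos":[319.6,-556.9,-98],"angular":[0,0,0.042],"fingers":0.5}'
python3 -m jog '[{"delta_pos":[319.6,-556.9,-98],"angular":[0,0,0.042],"fingers":0.5},{"delta_pos":[319.6,-556.9,-98],"angular":[0,0,0.042],"fingers":0.5},{"delta_pos":[319.6,-556.9,-98],"angular":[0,0,0.042],"fingers":0.5},{"delta_pos":[319.6,-556.9,-98],"angular":[0,0,0.042],"fingers":0.5},{"delta_pos":[319.6,-556.9,-98],"angular":[0,0,0.042],"fingers":0.5},{"delta_pos":[319.6,-556.9,-98],"angular":[0,0,0.042],"fingers":0.5},{"delta_pos":[319.6,-556.9,-98],"angular":[0,0,0.042],"fingers":0.5},{"delta_pos":[319.6,-556.9,-98],"angular":[0,0,0.042],"fingers":0.5},{"delta_pos":[319.6,-556.9,-98],"angular":[0,0,0.042],"fingers":0.5},{"delta_pos":[319.6,-556.9,-98],"angular":[0,0,0.042],"fingers":0.5}]'
```

```text
time_s: 1.65
eef_pos: [492.7, -46.4, 153.8]
ee_rot: [0.0, 0.158, 0.987, 0.0]
force: [-0.1, 1.7, 0.3]
grip_width: 0.496
grip_force: 0.0
```

```bash
python3 -m jog '[{"delta_pos":[11.3,-18.9,-50],"angular":[0,0,0],"fingers":0.5},{"delta_pos":[11.3,-18.9,-100],"angular":[0,0,0],"fingers":0.5},{"delta_pos":[11.3,-18.9,-125],"angular":[0,0,0],"fingers":0.45},{"delta_pos":[11.3,-18.9,-133.5],"angular":[0,0,0],"fingers":0.4},{"delta_pos":[11.3,-18.9,-133.5],"angular":[0,0,0],"fingers":0.4}]' 30
python3 - <<'E'
from h import *
c=cap("top");cv2.imwrite("pics/g1.png",cv2.resize(c["pixels"][200:360,220:400],(675,600)))
E
```

```text
time_s: 2.28
eef_pos: [503.5, -63.2, 20.9]
ee_rot: [0.0, 0.158, 0.987, -0.0]
force: [0.4, -0.4, 0.1]
grip_width: 0.401
grip_force: 0.0
```

View pics/g1.png

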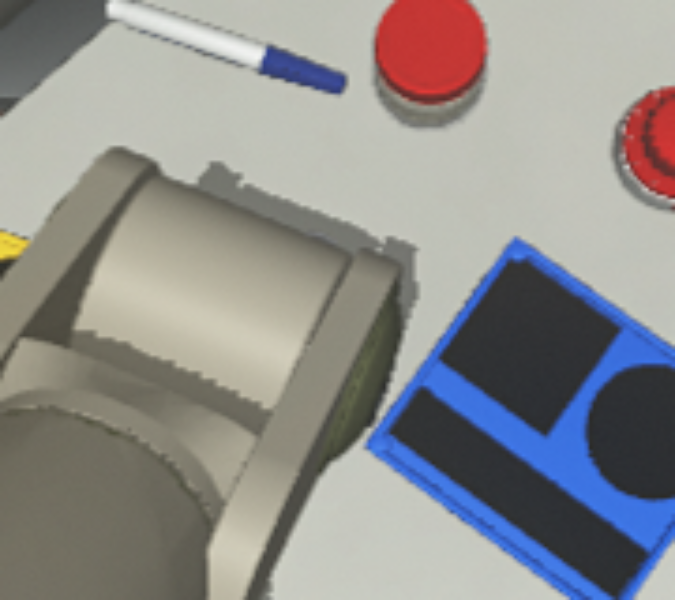

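```bash
python3 -m jog '[{"delta_pos":[0,0,0],"angular":[0,0,0],"fingers":0},{"delta_pos":[0,0,0],"angular":[0,0,0],"fingers":0},{"delta_pos":[0,0,0],"angular":[0,0,0],"fingers":0},{"delta_pos":[0,0,0],"angular":[0,0,0],"fingers":0},{"delta_pos":[0,0,0],"angular":[0,0,0],"fingers":0},{"delta_pos":[0,0,40],"angular":[0,0,0],"fingers":0},{"delta_pos":[0,0,70],"angular":[0,0,0],"fingers":0},{"delta_pos":[0,0,70],"angular":[0,0,0],"fingers":0}]' 40
python3 - <<'E'
from h import *
c=cap("scene");cv2.imwrite("pics/g2.png",cv2.resize(c["pixels"][150:350,240:480],(720,600)))
E
```

```text
time_s: 3.32
eef_pos: [504.3, -63.5, 92.7]
ee_rot: [0.002, 0.158, 0.987, -0.0]
force: [0.9, -0.1, -0.7]
grip_width: 0.118
grip_force: 40.0
```

View pics/g2.png

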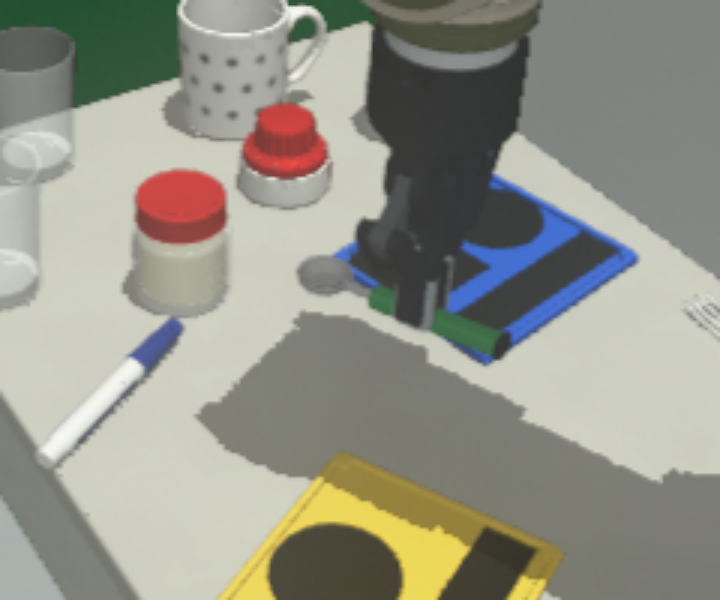

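```bash
python3 -m jog '[{"delta_pos":[-51.4,-122,0],"angular":[0,0,-1.843],"fingers":0},{"delta_pos":[-51.4,-122,0],"angular":[0,0,-1.843],"fingers":0},{"delta_pos":[-51.4,-122,0],"angular":[0,0,-1.843],"fingers":0},{"delta_pos":[-51.4,-122,0],"angular":[0,0,-1.843],"fingers":0},{"delta_pos":[-51.4,-122,0],"angular":[0,0,-1.843],"fingers":0},{"delta_pos":[-51.4,-122,0],"angular":[0,0,-1.843],"fingers":0},{"delta_pos":[-51.4,-122,0],"angular":[0,0,-1.843],"fingers":0},{"delta_pos":[-51.4,-122,0],"angular":[0,0,-1.843],"fingers":0},{"delta_pos":[-51.4,-122,0],"angular":[0,0,-1.843],"fingers":0},{"delta_pos":[-51.4,-122,0],"angular":[0,0,-1.843],"fingers":0}]' 40
python3 - <<'E'
from rig import ctrl
import numpy as np
s=ctrl.sense();q=s["ee_rot"];print(np.round(s["eef_pos"],1),"closing",2*np.degrees(np.arctan2(q[2],q[1]))-90, s["joints"])
E
```

```text
time_s: 4.62
eef_pos: [451.3, -184.8, 89.2]
ee_rot: [-0.001, 0.883, 0.469, -0.0]
force: [0.2, 0.7, -0.5]
grip_width: 0.123
grip_force: 40.0
[ 451.3 -184.8   89.2] closing -34.06383148060523 [-6.29537718e-01  4.28759553e-01  1.79654979e+00  5.39454587e-05
  9.18502297e-01 -3.50444963e-02]
```

```bash
python3 -m jog '[{"delta_pos":[1.5,-0.7,-30],"angular":[0,0,0],"fingers":0},{"delta_pos":[1.5,-0.7,-50],"angular":[0,0,0],"fingers":0},{"delta_pos":[1.5,-0.7,-60],"angular":[0,0,0],"fingers":0},{"delta_pos":[1.5,-0.7,-63.5],"angular":[0,0,0],"fingers":0},{"delta_pos":[1.5,-0.7,-63.5],"angular":[0,0,0],"fingers":0}]' 40
```

```text
time_s: 5.25
eef_pos: [453.4, -186.0, 27.1]
ee_rot: [0.0, 0.882, 0.471, 0.0]
force: [0.4, -0.3, -0.9]
grip_width: 0.12
grip_force: 40.0
```

```bash
python3 -m jog '[{"delta_pos":[0,0,0],"angular":[0,0,0],"fingers":0.2},{"delta_pos":[0,0,0],"angular":[0,0,0],"fingers":0.3},{"delta_pos":[0,0,30],"angular":[0,0,0],"fingers":0.4},{"delta_pos":[0,0,90],"angular":[0,0,0],"fingers":0.4},{"delta_pos":[60,70,150],"angular":[0,0,0],"fingers":0.4},{"delta_pos":[110,130,150],"angular":[0,0,0],"fingers":0.4},{"delta_pos":[150,150,150],"angular":[0,0,0],"fingers":0.4},{"delta_pos":[200,150,150],"angular":[0,0,0],"fingers":0.4}]' 40
cat >> h.py <<'E'
def st():
    s=ctrl.sense();q=s["ee_rot"];print(np.round(s["eef_pos"],1),"closing %.1f"%(2*np.degrees(np.arctan2(q[2],q[1]))-90),np.round(s["joints"],2),s["time_s"])
E
python3 - <<'E'
from h import *
st()
c=cap("scene")
for k in blobs(hsv(c,(40,80,40),(85,255,255)),60,(300,200,460,320)): print("green",cv2.boundingRect(k),rect(ray(c,k,10)))
trays(c)
cv2.imwrite("pics/g3.png",c["pixels"])
c=cap("top")
for k in blobs(hsv(c,(40,80,40),(85,255,255)),60,(260,250,460,400)): print("green",cv2.boundingRect(k),rect(ray(c,k,10)))
E
```

```text
time_s: 6.25
eef_pos: [635.5, -39.4, 177.4]
ee_rot: [0.001, 0.881, 0.472, 0.001]
force: [0.1, -1.8, -0.1]
grip_width: 0.397
grip_force: 0.0
[635.5 -39.4 177.4] closing -33.6 [-0.25  0.61  1.23  0.    1.3   0.34] 6.25
green (396, 237, 29, 21) [ 456.7 -183.3   78.4   16.8   56.4]
blue outline@7 [ 478.6 -216.8  158.4  137.2   56.3]
  inlay px (357, 225, 45, 28) [ 521.4 -202.8   65.2   62.5  -33.8]
  inlay px (388, 214, 32, 18) [ 479.  -266.4   64.8   59.    14.4]
yellow outline@7 [497.8  76.6 158.1 136.2  71.7]
  inlay px (359, 326, 59, 74) [459.8  86.7 142.4  28.4  71.6]
  inlay px (330, 325, 44, 35) [522.5  65.9  66.5  65.8  80.1]
green (331, 310, 36, 29) [ 460.5 -177.6   76.6   12.5   56.3]
```

View pics/g3.png

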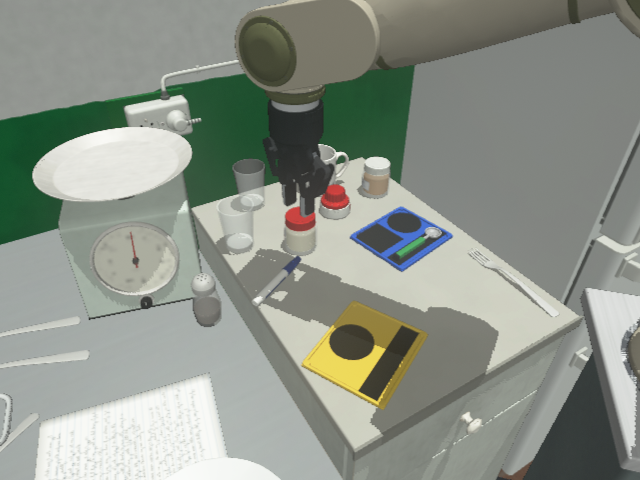

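```bash
python3 - <<'E'
from h import *
for n,bx in(("top",(318,290,400,365)),("scene",(385,215,455,268))):
    c=cap(n); p=c["pixels"].astype(int)
    m=((p.max(2)-p.min(2)<40)&(p.min(2)>75)).astype(np.uint8)*255
    bs=blobs(m,15,bx)
    for k in bs: print(n,"bowl",cv2.boundingRect(k),rect(ray(c,k,8)))
cv2.imwrite("pics/g4.png",cv2.resize(cap("top")["pixels"][255:375,310:430],(600,600),interpolation=cv2.INTER_CUBIC))
E
```

```text
top bowl (318, 320, 60, 45) [ 426.3 -176.   111.9   81.9  -87.8]
top bowl (365, 335, 23, 20) [ 422.3 -230.    44.2   31.9   83.6]
top bowl (318, 290, 19, 27) [ 498.3 -134.5   50.    35.1    2.2]
top bowl (386, 344, 14, 21) [ 407.1 -262.6   37.6   24.6    0.5]
scene bowl (408, 215, 47, 53) [ 417.8 -218.9  185.4   81.7  -88.2]
scene bowl (423, 227, 19, 13) [ 419.  -237.8   45.8   32.1   85.2]
scene bowl (385, 261, 10, 7) [ 490.3 -124.6   16.7   16.4  -75.6]
```

View pics/g4.png

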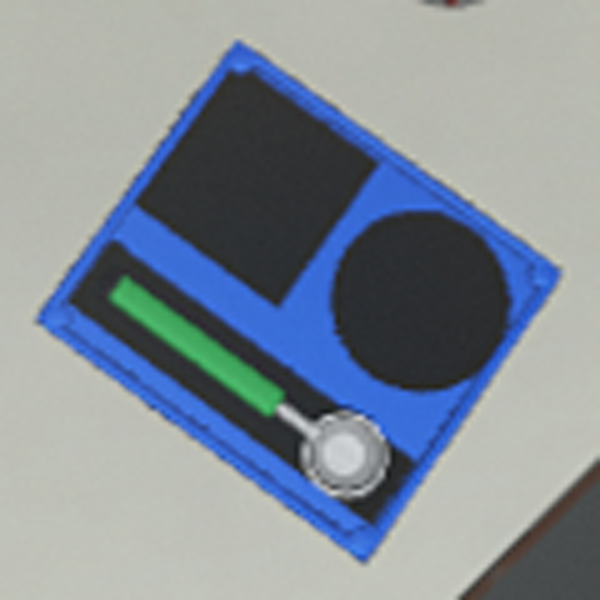

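```bash
python3 -m jog '[{"delta_pos":[40.9,6.6,-50],"angular":[0,0,0.305],"fingers":0.5},{"delta_pos":[40.9,6.6,-80],"angular":[0,0,0.305],"fingers":0.5},{"delta_pos":[40.9,6.6,-120],"angular":[0,0,0.305],"fingers":0.5},{"delta_pos":[40.9,6.6,-148],"angular":[0,0,0.305],"fingers":0.45},{"delta_pos":[40.9,6.6,-157],"angular":[0,0,0.305],"fingers":0.4},{"delta_pos":[40.9,6.6,-157],"angular":[0,0,0.305],"fingers":0.4}]' 40
python3 - <<'E'
from h import *
st()
E
```

```text
time_s: 7.25
eef_pos: [674.9, -35.6, 19.7]
ee_rot: [0.0, 0.8, 0.6, 0.0]
force: [0.1, 0.2, -0.2]
grip_width: 0.402
grip_force: 0.0
[674.9 -35.6  19.7] closing -16.3 [-0.23  0.87  1.2  -0.    1.07  0.06] 7.25
```

```bash
python3 -m jog '[{"delta_pos":[0,0,0],"angular":[0,0,0],"fingers":0},{"delta_pos":[0,0,0],"angular":[0,0,0],"fingers":0},{"delta_pos":[0,0,0],"angular":[0,0,0],"fingers":0},{"delta_pos":[0,0,0],"angular":[0,0,0],"fingers":0},{"delta_pos":[0,0,0],"angular":[0,0,0],"fingers":0},{"delta_pos":[0,0,40],"angular":[0,0,0],"fingers":0},{"delta_pos":[0,0,70],"angular":[0,0,0],"fingers":0},{"delta_pos":[0,0,70],"angular":[0,0,0],"fingers":0}]' 40
python3 -m jog '[{"delta_pos":[-215.2,121.3,0],"angular":[0,0,-0.037],"fingers":0},{"delta_pos":[-215.2,121.3,0],"angular":[0,0,-0.037],"fingers":0},{"delta_pos":[-215.2,121.3,0],"angular":[0,0,-0.037],"fingers":0},{"delta_pos":[-215.2,121.3,0],"angular":[0,0,-0.037],"fingers":0},{"delta_pos":[-215.2,121.3,0],"angular":[0,0,-0.037],"fingers":0},{"delta_pos":[-215.2,121.3,0],"angular":[0,0,-0.037],"fingers":0},{"delta_pos":[-215.2,121.3,0],"angular":[0,0,-0.037],"fingers":0}]' 40
python3 - <<'E'
from h import *
st()
E
```

```text
time_s: 8.25
eef_pos: [676.3, -35.3, 92.0]
ee_rot: [0.002, 0.8, 0.6, 0.002]
force: [0.1, -0.2, -0.7]
grip_width: 0.161
grip_force: 39.3
time_s: 9.12
eef_pos: [460.7, 85.7, 88.7]
ee_rot: [0.0, 0.811, 0.585, 0.0]
force: [-1.0, -0.3, 0.4]
grip_width: 0.16
grip_force: 39.4
[460.7  85.7  88.7] closing -18.4 [-0.07  0.39  1.85 -0.    0.89  0.25] 9.125
```

```bash
python3 -m jog '[{"delta_pos":[-1,0,-30],"angular":[0,0,0],"fingers":0},{"delta_pos":[-1,0,-52],"angular":[0,0,0],"fingers":0},{"delta_pos":[-1,0,-61],"angular":[0,0,0],"fingers":0},{"delta_pos":[-1,0,-64.5],"angular":[0,0,0],"fingers":0},{"delta_pos":[-1,0,-64.5],"angular":[0,0,0],"fingers":0}]' 40
python3 -m jog '[{"delta_pos":[0,0,0],"angular":[0,0,0],"fingers":0.25},{"delta_pos":[0,0,0],"angular":[0,0,0],"fingers":0.35},{"delta_pos":[0,0,30],"angular":[0,0,0],"fingers":0.4},{"delta_pos":[0,0,90],"angular":[0,0,0],"fingers":0.6},{"delta_pos":[60,-20,150],"angular":[0,0,0],"fingers":1},{"delta_pos":[120,-60,150],"angular":[0,0,0],"fingers":1},{"delta_pos":[180,-120,150],"angular":[0,0,0],"fingers":1},{"delta_pos":[204,-180,150],"angular":[0,0,0],"fingers":1},{"delta_pos":[204,-228,150],"angular":[0,0,0],"fingers":1},{"delta_pos":[204,-228,150],"angular":[0,0,0],"fingers":1}]' 40
python3 - <<'E'
from h import *
st()
c=cap("top");cv2.imwrite("pics/g5.png",cv2.resize(c["pixels"][240:360,160:280],(600,600),interpolation=cv2.INTER_CUBIC))
trays(c)
E
```

```text
time_s: 9.75
eef_pos: [459.5, 86.0, 25.0]
ee_rot: [0.0, 0.811, 0.585, 0.0]
force: [0.1, 0.2, -0.1]
grip_width: 0.162
grip_force: 39.4
time_s: 11.0
eef_pos: [663.1, -145.0, 173.8]
ee_rot: [-0.0, 0.812, 0.584, -0.0]
force: [-0.3, 1.1, 0.6]
grip_width: 0.998
grip_force: 0.0
[ 663.1 -145.   173.8] closing -18.5 [-0.39  0.72  1.06 -0.    1.36 -0.06] 11.0
blue outline@7 [ 480.9 -217.3  154.7  135.2   56.4]
  inlay px (337, 270, 48, 46) [ 524.1 -199.9   68.2   67.2  -33.8]
  inlay px (377, 298, 35, 35) [ 480.7 -265.    66.2   65.1  -87.8]
  inlay px (324, 304, 54, 46) [ 456.6 -182.   110.    27.9   56.3]Traceback (most recent call last):
  File "<stdin>", line 4, in <module>
  File "h.py", line 24, in trays
    k=blobs(hsv(c,lo,hi),1500)[0]; print(nm,"outline@7",rect(ray(c,k,7)))
      ~~~~~~~~~~~~~~~~~~~~~~~~^^^
IndexError: list index out of range
```

View pics/g5.png

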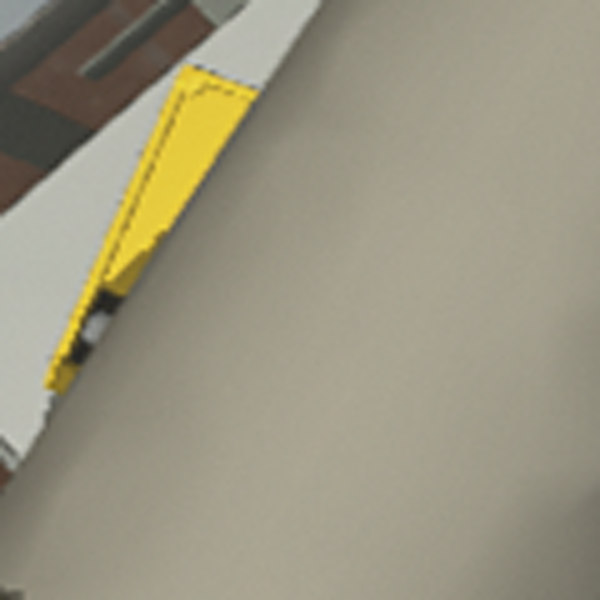

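```bash
python3 - <<'E'
from h import *
c=cap("scene")
cv2.imwrite("pics/g6.png",cv2.resize(c["pixels"][290:415,290:440],(720,600),interpolation=cv2.INTER_CUBIC))
k=blobs(hsv(c,(20,120,60),(35,255,255)),1500)[0];print(rect(ray(c,k,7)))
E
```

```text
[497.7  76.6 158.  135.9  71.7]
```

View pics/g6.png

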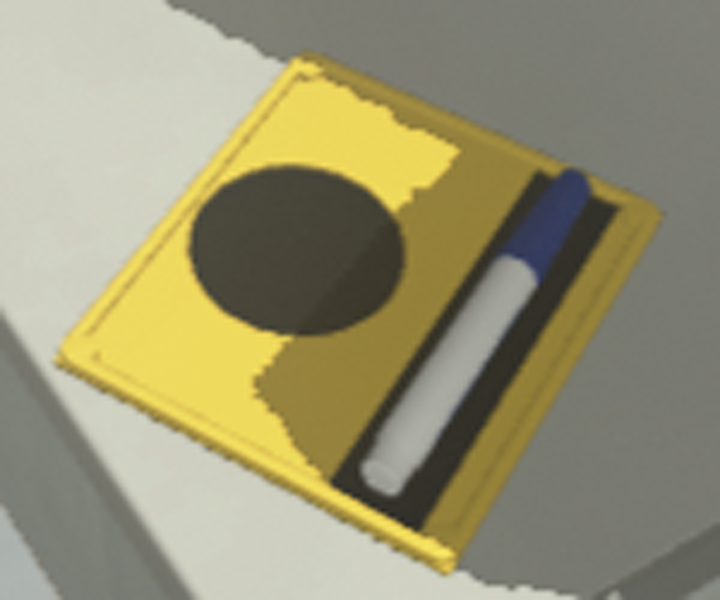

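```bash
python3 - <<'E'
from h import *
c=cap("scene")
f=lambda x,y,z: ray(c,[290+x/4.8,290+y/4.8],z)[0]
a,b=f(577,174,12),f(381,480,12); p,q=f(579,189,4),f(378,504,4)
print(a,b,np.linalg.norm(a-b),p,q,np.linalg.norm(p-q)); print((a+b)/2-(p+q)/2,np.degrees(np.arctan2(*(b-a)[::-1])),np.degrees(np.arctan2(*(q-p)[::-1])))
v=(q-p)/np.linalg.norm(q-p);d=(a+b)/2-(p+q)/2;print("along",d@v,"across",d@[v[1],-v[0]])
E
```

```text
[437.47701401  20.06323931] [480.53313413 150.87318865] 137.71373324832408 [435.97063905  19.09793301] [480.43148596 153.50152608] 141.56656645940868
[ 0.80401157 -0.83151556] 71.78102983572592 71.69573153534883
along -0.5369321720401941 across 1.0244786841073021
```

```bash
python3 -m jog '[{"delta_pos":[0.4,2.5,-30],"angular":[0,0,0],"fingers":1},{"delta_pos":[0.4,2.5,-80],"angular":[0,0,0],"fingers":1},{"delta_pos":[0.4,2.5,-120],"angular":[0,0,0],"fingers":1},{"delta_pos":[0.4,2.5,-128],"angular":[0,0,0],"fingers":1},{"delta_pos":[0.4,2.5,-128],"angular":[0,0,0],"fingers":1},{"delta_pos":[0.4,2.5,-128],"angular":[0,0,0],"fingers":0.6},{"delta_pos":[0.4,2.5,-128],"angular":[0,0,0],"fingers":0.6},{"delta_pos":[0.4,2.5,-128],"angular":[0,0,0],"fingers":0.6}]' 40
python3 - <<'E'
from h import *
st()
E
```

```text
time_s: 12.15
eef_pos: [664.2, -139.5, 48.9]
ee_rot: [0.001, 0.811, 0.585, 0.001]
force: [-0.9, 0.6, 7.8]
grip_width: 0.706
grip_force: 42.9
[ 664.2 -139.5   48.9] closing -18.4 [-0.38  0.84  1.18  0.    1.12 -0.06] 12.15
```

```bash
python3 -m jog '[{"delta_pos":[0,0,40],"angular":[0,0,0],"fingers":0.6},{"delta_pos":[-30,40,50],"angular":[0,0,0],"fingers":0.6},{"delta_pos":[-60,85,50],"angular":[0,0,0],"fingers":0.6},{"delta_pos":[-90,130,50],"angular":[0,0,0],"fingers":0.6},{"delta_pos":[-120,180,50],"angular":[0,0,0],"fingers":0.6},{"delta_pos":[-139.9,210,50],"angular":[0,0,0],"fingers":0.6},{"delta_pos":[-139.9,210,50],"angular":[0,0,0],"fingers":0.6},{"delta_pos":[-139.9,210,50],"angular":[0,0,0],"fingers":0.6}]' 40
python3 - <<'E'
from h import *
st()
c=cap("scene")
for k in blobs(hsv(c,(0,130,70),(8,255,255)),60): print("red",cv2.boundingRect(k))
E
```

```text
time_s: 13.15
eef_pos: [524.1, 70.1, 97.0]
ee_rot: [0.001, 0.811, 0.585, 0.001]
force: [-0.4, -0.6, -1.2]
grip_width: 0.699
grip_force: 44.5
[524.1  70.1  97. ] closing -18.4 [-0.09  0.49  1.67 -0.    0.98  0.23] 13.15
red (335, 274, 36, 35)
```

```bash
python3 -m jog '[{"delta_pos":[0.2,0.4,-20],"angular":[0,0,0],"fingers":0.6},{"delta_pos":[0.2,0.4,-34],"angular":[0,0,0],"fingers":0.6},{"delta_pos":[0.2,0.4,-40],"angular":[0,0,0],"fingers":0.6},{"delta_pos":[0.2,0.4,-43],"angular":[0,0,0],"fingers":0.6},{"delta_pos":[0.2,0.4,-43],"angular":[0,0,0],"fingers":0.6},{"delta_pos":[0.2,0.4,-43],"angular":[0,0,0],"fingers":0.6}]' 40
```

```text
time_s: 13.95
eef_pos: [523.8, 71.1, 53.8]
ee_rot: [0.0, 0.811, 0.585, 0.0]
force: [0.2, 0.3, -1.5]
grip_width: 0.701
grip_force: 44.5
```

Release and withdraw toward the timer.

```bash
python3 -m jog '[{"delta_pos":[0,0,-1],"angular":[0,0,0],"fingers":0.6},{"delta_pos":[0,0,-1],"angular":[0,0,0],"fingers":0.85},{"delta_pos":[0,0,-1],"angular":[0,0,0],"fingers":1},{"delta_pos":[0,0,-1],"angular":[0,0,0],"fingers":1},{"delta_pos":[0,0,50],"angular":[0,0,0],"fingers":1},{"delta_pos":[0,0,100],"angular":[0,0,0],"fingers":1},{"delta_pos":[60,-60,120],"angular":[0,0,0],"fingers":1},{"delta_pos":[80,-120,120],"angular":[0,0,0],"fingers":1},{"delta_pos":[100,-180,120],"angular":[0,0,0],"fingers":1},{"delta_pos":[100,-240,120],"angular":[0,0,0],"fingers":1}]' 40
python3 - <<'E'
from h import *
st()
for n in("scene","top"):
    c=cap(n)
    for k in blobs(hsv(c,(0,130,60),(8,255,255)),60): 
        if n=="top" or cv2.boundingRect(k)[1]>250: print(n,"red",cv2.boundingRect(k),rect(ray(c,k,79)))
    if n=="scene": cv2.imwrite("pics/g7.png",cv2.resize(c["pixels"][255:415,290:450],(600,600),interpolation=cv2.INTER_CUBIC))
E
```

```text
time_s: 15.2
eef_pos: [622.1, -150.7, 173.1]
ee_rot: [0.0, 0.811, 0.585, 0.0]
force: [0.8, 0.6, -0.7]
grip_width: 1.005
grip_force: 0.0
[ 622.1 -150.7  173.1] closing -18.4 [-0.42  0.63  1.22  0.    1.3  -0.1 ] 15.2
scene red (335, 295, 38, 36) [520.7  74.5  68.4  53.6 -77.2]
top red (386, 223, 30, 30) [ 618.4 -266.1   55.    53.2  -43.3]
top red (200, 267, 28, 29) [529.2  76.1  54.9  35.7 -31.9]
```

View pics/g7.png

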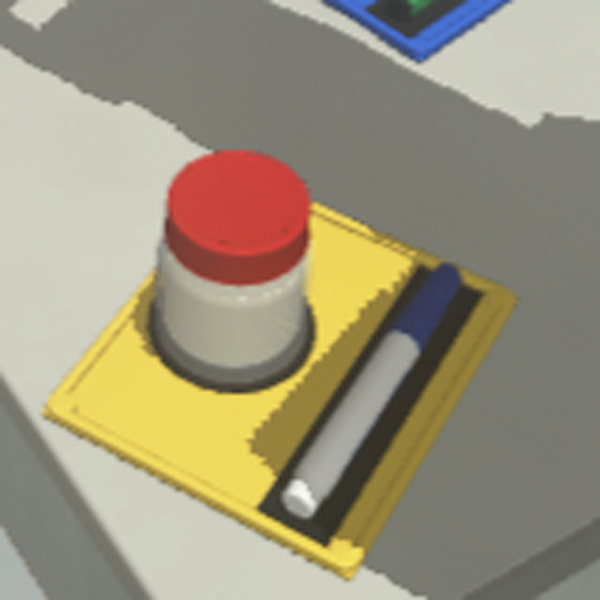

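```bash
python3 -m jog '[{"delta_pos":[4,-60,0],"angular":[0,0,0],"fingers":0.7},{"delta_pos":[4,-115,-40],"angular":[0,0,0],"fingers":0.7},{"delta_pos":[4,-115,-70],"angular":[0,0,0],"fingers":0.7},{"delta_pos":[4,-115,-70],"angular":[0,0,0],"fingers":0.7},{"delta_pos":[4,-115,-70],"angular":[0,0,0],"fingers":0.7}]' 40
python3 - <<'E'
from h import *
st()
c=cap("scene"); print("red jar",ray(c,[290+238.5/3.75,255+203/3.75],79))
E
```

```text
time_s: 15.92
eef_pos: [626.3, -263.3, 105.0]
ee_rot: [0.001, 0.811, 0.585, 0.0]
force: [-0.3, 0.4, 0.1]
grip_width: 0.701
grip_force: 0.0
[ 626.3 -263.3  105. ] closing -18.3 [-0.57  0.78  1.14  0.    1.22 -0.25] 15.925
red jar [[521.83724358  69.27592946]]
```

```bash
python3 -m jog '[{"delta_pos":[1,-10.7,0],"angular":[0,0,0],"fingers":0.7},{"delta_pos":[1,-10.7,-30],"angular":[0,0,0],"fingers":0.7},{"delta_pos":[1,-10.7,-48],"angular":[0,0,0],"fingers":0.7},{"delta_pos":[1,-10.7,-48],"angular":[0,0,0],"fingers":0.7},{"delta_pos":[1,-10.7,-48],"angular":[0,0,0],"fingers":0.35},{"delta_pos":[1,-10.7,-48],"angular":[0,0,0],"fingers":0.35},{"delta_pos":[1,-10.7,-48],"angular":[0,0,0],"fingers":0.35},{"delta_pos":[1,-10.7,-48],"angular":[0,0,0],"fingers":0.35}]' 40
python3 - <<'E'
from h import *
st()
E
```

```text
time_s: 16.98
eef_pos: [627.2, -275.1, 56.9]
ee_rot: [0.001, 0.811, 0.585, 0.001]
force: [-0.2, 0.6, 5.5]
grip_width: 0.466
grip_force: 41.0
[ 627.2 -275.1   56.9] closing -18.4 [-0.58  0.84  1.15  0.    1.15 -0.26] 16.975
```

```bash
python3 -m jog '[{"delta_pos":[0,0,30],"angular":[0,0,0],"fingers":0.35},{"delta_pos":[-15,10,50],"angular":[0,0,0],"fingers":0.35},{"delta_pos":[-50,36,50],"angular":[0,0,0],"fingers":0.35},{"delta_pos":[-85,61,50],"angular":[0,0,0],"fingers":0.35},{"delta_pos":[-104.2,75.1,50],"angular":[0,0,0],"fingers":0.35},{"delta_pos":[-104.2,75.1,50],"angular":[0,0,0],"fingers":0.35},{"delta_pos":[-104.2,75.1,30],"angular":[0,0,0],"fingers":0.35},{"delta_pos":[-104.2,75.1,14],"angular":[0,0,0],"fingers":0.35},{"delta_pos":[-104.2,75.1,12],"angular":[0,0,0],"fingers":0.35},{"delta_pos":[-104.2,75.1,12],"angular":[0,0,0],"fingers":0.35}]' 40
python3 - <<'E'
from h import *
st()
E
```

```text
time_s: 18.23
eef_pos: [522.6, -199.8, 67.4]
ee_rot: [0.0, 0.811, 0.585, 0.0]
force: [-0.3, -0.5, -1.0]
grip_width: 0.466
grip_force: 40.8
[ 522.6 -199.8   67.4] closing -18.4 [-0.57  0.59  1.59 -0.    0.96 -0.25] 18.225
```

```bash
python3 -m jog '[{"delta_pos":[0.4,-0.2,-3],"angular":[0,0,0],"fingers":0.35},{"delta_pos":[0.4,-0.2,-5.5],"angular":[0,0,0],"fingers":0.35},{"delta_pos":[0.4,-0.2,-6.5],"angular":[0,0,0],"fingers":0.35},{"delta_pos":[0.4,-0.2,-6.5],"angular":[0,0,0],"fingers":0.35},{"delta_pos":[0.4,-0.2,-6.5],"angular":[0,0,0],"fingers":0.55},{"delta_pos":[0.4,-0.2,-6.5],"angular":[0,0,0],"fingers":0.65},{"delta_pos":[0.4,-0.2,-6.5],"angular":[0,0,0],"fingers":0.7},{"delta_pos":[0.4,-0.2,50],"angular":[0,0,0],"fingers":0.8},{"delta_pos":[0.4,-0.2,100],"angular":[0,0,0],"fingers":1}]' 40
python3 -m jog '[{"delta_pos":[35,-50,0],"angular":[0,0,-0.55],"fingers":1},{"delta_pos":[35,-100,0],"angular":[0,0,-0.55],"fingers":1},{"delta_pos":[35,-160,0],"angular":[0,0,-0.55],"fingers":1},{"delta_pos":[35,-170,-20],"angular":[0,0,-0.55],"fingers":1},{"delta_pos":[35,-170,-30],"angular":[0,0,-0.55],"fingers":1},{"delta_pos":[35,-170,-30],"angular":[0,0,-0.55],"fingers":1},{"delta_pos":[35,-170,-30],"angular":[0,0,-0.55],"fingers":1}]' 40
python3 - <<'E'
from h import *
st()
c=cap("scene");cv2.imwrite("pics/g8.png",cv2.resize(c["pixels"][130:280,300:480],(720,600),interpolation=cv2.INTER_CUBIC))
E
```

```text
time_s: 19.35
eef_pos: [522.7, -199.7, 168.8]
ee_rot: [-0.0, 0.811, 0.585, -0.0]
force: [0.0, -0.5, -0.6]
grip_width: 0.98
grip_force: 0.0
time_s: 20.23
eef_pos: [558.3, -368.7, 138.1]
ee_rot: [0.0, 0.939, 0.344, 0.0]
force: [-0.5, -0.3, 0.5]
grip_width: 0.998
grip_force: 0.0
[ 558.3 -368.7  138.1] closing -49.8 [-0.76  0.72  1.15  0.    1.27  0.11] 20.225
```

View pics/g8.png

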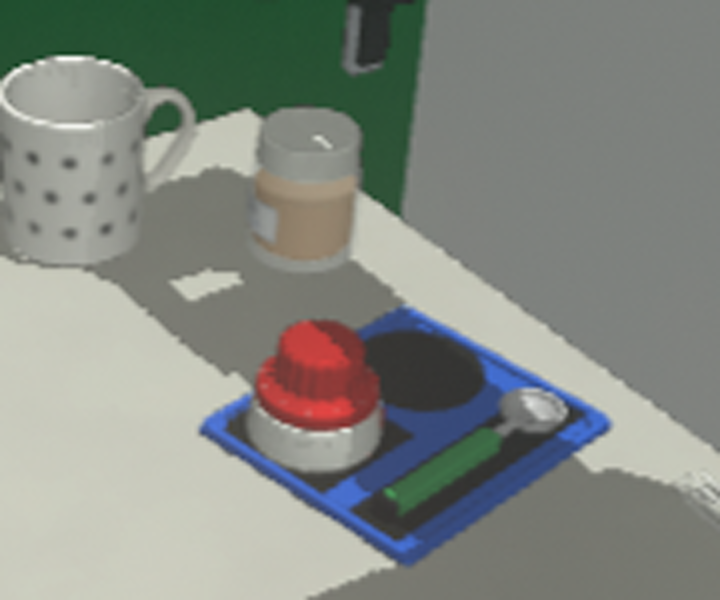

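```bash
python3 - <<'E'
from h import *
c=cap("scene")
o=-c["R"].T@c["t"]
print("lid",ray(c,[377.5,164],75))
f=ray(c,[300+302/4,130+270/4],0)[0]; d=f-o[:2]; d/=np.linalg.norm(d); print("foot centre",f+31*d)
# timer by same means: base front px (316,471)
f=ray(c,[300+316/4,130+471/4],4)[0]; d=f-o[:2]; d/=np.linalg.norm(d); print("timer centre",f+33*d, "knob",ray(c,[300+322/4,130+340/4],61))
f=ray(c,[300+376/4,130+35/4],130);print("finger",f)
for P in([558,-370,75],[531,-337,134],[585,-401,134]):
    q=c["R"]@np.array(P,float)+c["t"];print(q[:2]/q[2]*c["fx"]+[c["cx"],c["cy"]])
E
```

```text
lid [[ 554.08026374 -366.21978147]]
foot centre [ 553.55600173 -380.66600524]
timer centre [ 518.44791422 -204.54156556] knob [[ 521.45245358 -199.37315345]]
finger [[ 526.03792703 -382.8582348 ]]
[375.96860876 162.93378662]
[388.85435837 146.65876119]
[367.80608121 130.1841874 ]
```

```bash
python3 -m jog '[{"delta_pos":[-1.8,-2.3,-20],"angular":[0,0,0],"fingers":1},{"delta_pos":[-1.8,-2.3,-60],"angular":[0,0,0],"fingers":1},{"delta_pos":[-1.8,-2.3,-85],"angular":[0,0,0],"fingers":1},{"delta_pos":[-1.8,-2.3,-92],"angular":[0,0,0],"fingers":1},{"delta_pos":[-1.8,-2.3,-92],"angular":[0,0,0],"fingers":1},{"delta_pos":[-1.8,-2.3,-92],"angular":[0,0,0],"fingers":0.6},{"delta_pos":[-1.8,-2.3,-92],"angular":[0,0,0],"fingers":0.6},{"delta_pos":[-1.8,-2.3,-92],"angular":[0,0,0],"fingers":0.6}]' 40
python3 - <<'E'
from h import *
st()
E
```

```text
time_s: 21.32
eef_pos: [556.5, -372.5, 47.1]
ee_rot: [0.001, 0.939, 0.343, 0.001]
force: [-0.6, 1.4, 6.9]
grip_width: 0.706
grip_force: 43.5
[ 556.5 -372.5   47.1] closing -49.9 [-0.76  0.82  1.22  0.    1.1   0.11] 21.325
```

```bash
python3 -m jog '[{"delta_pos":[0,0,30],"angular":[0,0,0],"fingers":0.6},{"delta_pos":[-10,14,50],"angular":[0,0,0],"fingers":0.6},{"delta_pos":[-35,50,50],"angular":[0,0,0],"fingers":0.6},{"delta_pos":[-62,85,50],"angular":[0,0,0],"fingers":0.6},{"delta_pos":[-77,108.3,50],"angular":[0,0,0],"fingers":0.6},{"delta_pos":[-77,108.3,50],"angular":[0,0,0],"fingers":0.6},{"delta_pos":[-77,108.3,30],"angular":[0,0,0],"fingers":0.6},{"delta_pos":[-77,108.3,16],"angular":[0,0,0],"fingers":0.6},{"delta_pos":[-77,108.3,14],"angular":[0,0,0],"fingers":0.6},{"delta_pos":[-77,108.3,14],"angular":[0,0,0],"fingers":0.6}]' 40
python3 - <<'E'
from h import *
st()
E
```

```text
time_s: 22.58
eef_pos: [479.2, -264.1, 59.5]
ee_rot: [0.0, 0.939, 0.343, 0.0]
force: [-0.7, -0.2, -1.4]
grip_width: 0.698
grip_force: 44.4
[ 479.2 -264.1   59.5] closing -49.9 [-0.72  0.58  1.64 -0.    0.92  0.15] 22.575
```

```bash
python3 -m jog '[{"delta_pos":[0.3,-0.1,-5],"angular":[0,0,0],"fingers":0.6},{"delta_pos":[0.3,-0.1,-7.5],"angular":[0,0,0],"fingers":0.6},{"delta_pos":[0.3,-0.1,-8.3],"angular":[0,0,0],"fingers":0.6},{"delta_pos":[0.3,-0.1,-8.3],"angular":[0,0,0],"fingers":0.6},{"delta_pos":[0.3,-0.1,-8.3],"angular":[0,0,0],"fingers":0.85},{"delta_pos":[0.3,-0.1,-8.3],"angular":[0,0,0],"fingers":1},{"delta_pos":[0.3,-0.1,-8.3],"angular":[0,0,0],"fingers":1},{"delta_pos":[0.3,-0.1,40],"angular":[0,0,0],"fingers":1},{"delta_pos":[0.3,-0.1,90],"angular":[0,0,0],"fingers":1},{"delta_pos":[0.3,-0.1,140],"angular":[0,0,0],"fingers":1}]' 40
python3 -m jog '[{"delta_pos":[-50,40,30],"angular":[0,0,0],"fingers":1},{"delta_pos":[-100,100,30],"angular":[0,0,0],"fingers":1},{"delta_pos":[-140,150,30],"angular":[0,0,0],"fingers":1},{"delta_pos":[-150,210,30],"angular":[0,0,0],"fingers":1},{"delta_pos":[-150,270,30],"angular":[0,0,0],"fingers":1},{"delta_pos":[-150,330,30],"angular":[0,0,0],"fingers":1},{"delta_pos":[-150,390,30],"angular":[0,0,0],"fingers":1},{"delta_pos":[-150,450,30],"angular":[0,0,0],"fingers":1},{"delta_pos":[-150,510,30],"angular":[0,0,0],"fingers":1},{"delta_pos":[-150,570,30],"angular":[0,0,0],"fingers":1}]' 40
python3 - <<'E'
from h import *
st()
c=cap("top");a=c["pixels"];cv2.imwrite("pics/g9.png",cv2.resize(a[250:375,160:430],(800,370),interpolation=cv2.INTER_CUBIC))
for k in blobs(hsv(c,(0,130,60),(8,255,255)),60): print("red",cv2.boundingRect(k),"@79",rect(ray(c,k,79)),"@45",rect(ray(c,k,45)))
E
```

```text
time_s: 23.82
eef_pos: [479.1, -263.7, 200.9]
ee_rot: [0.0, 0.939, 0.343, 0.0]
force: [1.0, -0.2, -1.2]
grip_width: 0.999
grip_force: 0.0
time_s: 25.08
eef_pos: [328.8, 303.8, 229.5]
ee_rot: [0.0, 0.939, 0.343, 0.001]
force: [0.5, -0.6, 0.2]
grip_width: 1.004
grip_force: 0.0
[328.8 303.8 229.5] closing -49.9 [ 0.48  0.16  1.75 -0.    1.24  1.35] 25.075
red (200, 267, 32, 31) @79 [523.2  67.3  56.2  54.2 -87.7] @45 [526.7  75.5  58.4  56.3 -87.7]
red (346, 274, 31, 32) @79 [ 520.4 -195.4   54.3   53.8   46.6] @45 [ 523.8 -197.7   56.5   56.    46.6]
```

View pics/g9.png

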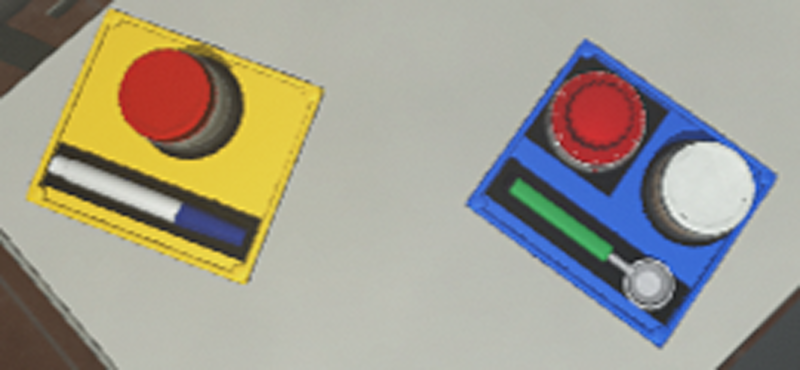

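```bash
python3 - <<'E'
from h import *
c=cap("top")
f=lambda x,y,z: ray(c,[160+x*270/800,250+y*125/370],z)[0]
print("wjar",f(709,188,79))
a=c["pixels"]
cv2.imwrite("pics/g10.png",cv2.resize(a[290:345,165:255],(800,489),interpolation=cv2.INTER_CUBIC))
p=a.astype(int);bx=(172,295,252,345)
m=((p.max(2)-p.min(2)<40)&(p.min(2)>110)).astype(np.uint8)*255
tray=cv2.convexHull(blobs(hsv(c,(20,120,60),(35,255,255)),1500)[0]);q=np.zeros_like(m);cv2.drawContours(q,[tray],-1,255,-1);q=cv2.erode(q,np.ones((5,5)))
w=m|hsv(c,(105,80,60),(130,255,255))
for k in blobs(w&q,30,bx): print("pen",rect(ray(c,k,12)))
y=hsv(c,(20,120,60),(35,255,255))
for k in blobs(cv2.morphologyEx(q&~y,cv2.MORPH_OPEN,np.ones((3,3))),100): print("nonyellow@4",rect(ray(c,k,4)))
E
```

```text
wjar [ 479.72807537 -264.21352998]
pen [462.1  89.9 135.9  13.8  70.8]
nonyellow@4 [527.7  75.8  83.   68.   66.3]
nonyellow@4 [461.6  89.4 143.9  28.1  71.7]
```

View pics/g10.png

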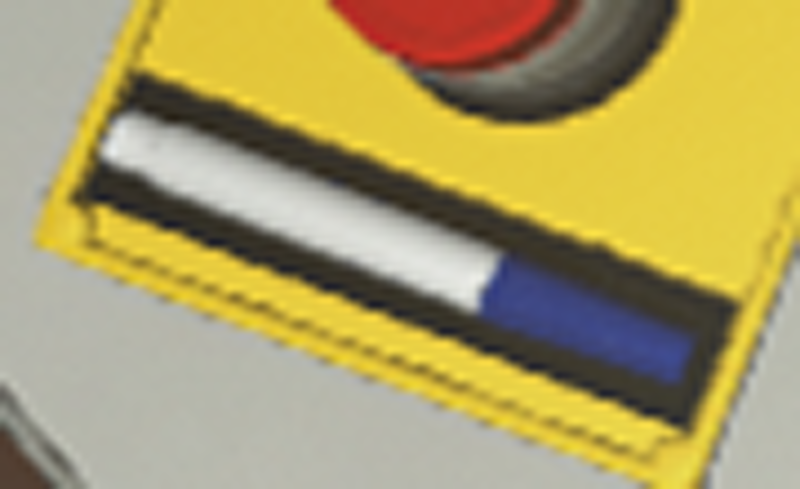

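```bash
python3 -c "
from rig import ctrl
print(ctrl.finish_job())"
```

```text
the job is handed in; nothing more can be done
None
```

Both kits are made up and the job is handed in after about 25 s of robot time. The last pictures put all five items within about 2 mm of the centres of their markings. The strip items went in before the tall ones to keep the gripper clear, and no move went near enough to touch the mug or the glass.

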